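# Find the lamp base that rocks and put it in the repair box

## Robot

A 6-joint arm with a two-finger parallel gripper is mounted at the origin on a cart in front of the work surface, level with it; the furniture and walls round the work are solid. World frame = base frame: x ahead of the robot, y to its left, z up, the work surface at z = 0. Lengths are in mm, angles in rad, forces in N, time in s.
With the tool pointing down it reaches from about 400 to 925 mm from the base axis. Payload 12.5 kg.
Tool frame: the origin (TCP) lies at the very end of the fingers, on their centre line; the grasp point (between the pads) lies 19 mm behind it; z points along the fingers, y is the line along which they close (so a half turn about z gives the same grasp; the last joint's range is limited). The gripper opens to 95 mm and grips with 3 to 60 N. Pads are 20 mm wide; open, the fingers measure 119 mm over their backs; the gripper's body (75 mm by 180 mm) begins 59 mm behind the grasp point.
Start: joints at [-1.282, 0.491, 1.559, -0, 1.092, -0.106], TCP at [240.414, -576.93, 214.661] pointing down, gripper open.
Joint ranges: [-3.1, 3.1], [-0.84, 2.19], [0.05, 2.79], [-1.13, 4.28], [0.06, 2.93], [-2.69, 2.69]. Speed limits (rad/s): [2.22, 2.22, 2.79, 3.14, 3.14, 3.14].

## Interface

Orientations are given as [roll, pitch, yaw] about the fixed x, y, z axes, in that order (R = Rz(yaw) Ry(pitch) Rx(roll)).
In Python, from cell import state, imaging, env, spot_in, mark_of gives the robot as it stands. The module is installed in compiled form; this text tells all that it offers.
- The arm moves only by the tool step_arm, never from a script. Its argument "increments" is a list of rows, each an object with "slide": the shift along the tool's x, y, z in m, a list of three; "roll": the turn about the tool's z in rad. A call has 1 to 5 rows; each row is the pose to reach, as a shift and turn from the pose commanded when the call began, along the tool's axes at that moment; what a row does not reach only later rows make up. A row lasts 1/8 s, in which the tool goes at most 62.5 mm and 10.7 degrees, less where a joint would pass 70% of its speed; a pose out of reach is approached as far as the arm can. A call with a gripper value outside its range is refused whole. "fingers" is the opening, from 0 (shut) to 1 (fully open), set as the call begins (left out, the last holds). The fingers move at their own pace and stop on an object; the grip force is fixed at half the most. Time passes only in rows, so rows that repeat a pose let the fingers close. It gives the time, the measured TCP pose, the force, the opening and the grip force at its end, in the units of the state.
- state(): the state, without advancing time (a new reading comes with each control period).
- imaging.read_camera(name): name is "scene" or "top" or "wrist"; returns a dict with "color" (480x640x3 uint8, red, green, blue), "z_map" (480x640 float32, mm along the optical axis (not along the pixel's ray), 0 where there is no reading), "intrinsics" (3x3 intrinsics, pixels), "camera_from_world" (4x4, takes a point from world to camera coordinates). Camera axes: x right, y up, looking along -z (the intrinsics and any distortion apply to the point x, -y, -z); pixel columns grow to the right and rows downward; lengths in mm; the calibration is good to about 2 mm. A picture is of the moment at which its call begins.
- env.job_done(): hands the job in; it is judged then, once.
Trained networks look in the newest picture that a camera, given by its name, has taken for a name from the list of things; names that differ only in an ending like _2 or _b are one class to them, and where a whole thing is asked for, a point or a joint stands for the part that bears it (a point fixed in the world has none). Each returns a list of dicts, best first, with "confidence" (0 to 1); they miss things now and then, are a little off and sometimes report something else, mostly with a low value. They report only what shows in the picture. A call takes as long as a camera call.
- spot_in(camera, target): "bbox" ([left, top, right, bottom] in pixels, round what is visible of it).
- mark_of(camera, target): "uv" ([column, row] in pixels: a listed point, or the origin of a listed thing).
The state is a dict: "t": time; "joints": joint angles; "qvel": joint speeds; "tau": joint torques, N m; "eef_pos": TCP position; "tcp_rot": TCP orientation; "ft_force": force on the tool from outside, world axes, zero at the start; "moment": the same for the moment, N m; "opening": opening from 0.0 (shut) to 1.0 (fully open); "grip_force": force on a finger pad.
Only numpy, scipy, OpenCV 4.12 (cv2) and the standard library are available. Lean on these libraries where they do the work, as an engineer would, in place of code of your own. Each camera call takes 0.05 s, during which the arm holds its last target. There are 200 camera calls.

## Task

One of the three turned wooden lamp bases has a warped sole and rocks when its rim is pressed: test them by pressing on the rims where they stand until you have found it. Then lift the paddle latch on the front of the plywood repair box, swing the lid open until it stands about upright or leans back, and set the rocking base down upright inside the box without dropping it. Leave the lid open, the steady bases standing where they are, and the loose tools undisturbed.

Things in the scene. Friction and masses are not known exactly. Their poses are not given: they have to be found in the camera images.
- base_a: turned wooden lamp base, one of three that look alike from above: round foot 130 mm across, flat top face 25 mm above the bench out to 60 mm from the axis, central upright round stem 32 mm thick from 38 to 76 mm up (top at 80 mm), flaring to 52 mm at its root; about 0.3 kg. Origin on the axis at the underside, z up the stem. Steady or warped: to be found out, see base_c
- base_b: lamp base, same look and size as base_a; its origin likewise. Steady or warped: to be found out
- base_c: lamp base, as base_a. Steady or warped: to be found out. Of the three bases, two have flat soles and do not yield at the rim. One is warped: it too stands level by itself, on the middle 36 mm of its sole, but 1 to 3 N anywhere on the rim rocks it by about 0.14 rad (pressed rim sinks 4 to 6 mm); let go, it swings back
- repair_box: fixed plywood box, 190 (x) x 220 (y) x 90 mm high, walls and floor 9 mm thick, inside 172 x 202 mm; origin at the centre of its underside, on the bench; front = its -x side, turned to the robot's right, towards the bases; x points from front to back. Has a 10 mm lid hinged along the top back edge and a paddle latch at the front
- box_in (a point): centre of the box's inner floor, 9 mm above the bench; axes as the box
- lid_hinge (a point): midpoint of the lid's hinge line, along the box's y, at box (+95, 0, 90) mm. The closed lid's underside lies on this level and its front edge 200 mm in front of it; turns with the lid (x axis: in the lid plane away from its front edge)
- paddle_pivot (a point): midpoint of the paddle's hinge line, parallel to the box's y, at box (-110, 0, 95) mm when the lid is shut
- paddle_edge (a point): midpoint of the outer edge of the steel paddle: plate 100 mm wide (y), 45 mm from pivot to edge, 6 mm thick; at rest it juts out from the lid's front edge towards the bases, rising outwards at 20 degrees. Beneath it fingertips can reach in from the front, up to 20 mm behind the edge; farther in are pawl and keeper
- paddle (a joint): paddle angle in rad, 0 at rest (spring-loaded), grows as the outer edge is lifted, stop at 0.45; from about 0.25 the hidden pawl under it is withdrawn and the lid is free; about 3 to 5 N at the edge. Lifting on past the stop carries the lid along
- lid (a joint): lid angle in rad, 0 shut, grows as the front edge rises, 1.57 upright, stop at 1.85; the hinge is stiff and the lid stays at any angle where it is left. It cannot be raised while the pawl holds
- pencil: red carpenter pencil, 177 mm long, lying on the bench between the bases; origin at the centre of its underside, length along its y
- screwdriver: screwdriver, 208 mm long, 29 mm thick, lying between the bases; origin at the centre of its underside, length along its y
- masking_tape: roll of masking tape lying flat, 101 mm across, 24 mm high; origin at the centre of its underside
- chisel: bench chisel, 262 mm long, 29 mm thick, lying near the bench's front edge; origin at the centre of its underside, length along its y
- block_plane: small metal block plane, 45 x 150 x 52 mm; origin at the centre of its underside, length along its y

How it is judged:
By the outcome, as a careful person would: the job done as asked, in the order asked, and still so for the second after the job is handed in, with the robot touching nothing.
It also fails if it takes over 72 s, if anything falls off the work surface, if the arm or the gripper's body presses on something with over 40 N, if the wrist force passes 120 N, or if a joint passes its speed limit or range.

## Working session

There is one attempt and no reset: what is moved stays moved. The work goes in short steps, Python scripts to look and compute and a tool call to move; the robot and the scene stay as the last step left them, time stands still between calls to the robot, and variables do not carry over. Pictures are saved under pics/ and viewed, at most 10 in all, crops included, and the job is handed in when it is done.

Besides the shell and the picture viewer there is one more tool, called after "Emit:" as name(argument=value, ...) on one line, values as JSON. step_arm: Moves the arm, as the interface text tells. Its arguments: {"type":"object","properties":{"increments":{"type":"array"},"fingers":{"type":"number"}},"required":["increments"]}

```bash
mkdir -p pics
cat > h.py <<'E'
import numpy as np, cv2
from cell import state, imaging, env, spot_in, mark_of
def ray(c,uv):
    K=np.array(c["intrinsics"]);T=np.array(c["camera_from_world"])
    p=np.linalg.inv(K)@np.array([uv[0],uv[1],1.]); d=np.array([p[0],-p[1],-p[2]])
    R=T[:3,:3]; o=-R.T@T[:3,3]; return o,R.T@d
def at_z(c,uv,z):
    o,d=ray(c,uv); return o+d*(z-o[2])/d[2]
def dep(c,uv):
    u,v=int(round(uv[0])),int(round(uv[1])); z=c["z_map"][v,u]
    o,d=ray(c,uv); return o+d*z
def tri(c1,u1,c2,u2):
    o1,d1=ray(c1,u1);o2,d2=ray(c2,u2)
    s=np.linalg.lstsq(np.c_[d1,-d2],o2-o1,rcond=None)[0]
    a=o1+s[0]*d1;b=o2+s[1]*d2; return (a+b)/2,np.linalg.norm(a-b)
def save(c,n): cv2.imwrite("pics/"+n,c["color"][:,:,::-1])
E
python3 - <<'E'
from h import *
np.set_printoptions(precision=1,suppress=True)
s=state();print(s)
for cam in("scene","top"):
    c=imaging.read_camera(cam);save(c,cam+"1.png")
    T=c["camera_from_world"];print(cam,-T[:3,:3].T@T[:3,3])
    for n in ["base_a","repair_box","box_in","lid_hinge","paddle_pivot","paddle_edge","pencil","screwdriver","masking_tape","chisel","block_plane"]:
        for m in mark_of(cam,n)[:4]:
            if m["confidence"]>.3: print(n,round(m["confidence"],2),np.array(m["uv"]),"z0",at_z(c,m["uv"],0)[:2],"dep",dep(c,m["uv"]))
E
```

```text
{'t': 0.0, 'joints': array([-1.3,  0.5,  1.6, -0. ,  1.1, -0.1]), 'qvel': array([-0., -0., -0.,  0.,  0., -0.]), 'tau': array([  0. , -61.3, -25.8,   0.1,   0. ,  -0. ]), 'eef_pos': array([ 240.3, -576.7,  214.1]), 'tcp_rot': array([-3.1, -0. ,  0.4]), 'ft_force': array([ 0.3, -0.1, -0.9]), 'moment': array([ 0., -0., -0.]), 'grip_force': 0.0, 'opening': 1.0011344049267514}
scene [-39.9 799.1 550.7]
base_a 0.77 [375.2 248.8] z0 [ 446.1 -184.7] dep [ 424.5 -141.    24.5]
base_a 0.74 [384.7 213.7] z0 [ 541.1 -427. ] dep [ 516.2 -374.3   23.6]
repair_box 0.95 [213.9 321.1] z0 [558.2 304.5] dep [453.9 390.7  96. ]
lid_hinge 0.66 [172.3 301.5] z0 [685.7 308.5] dep [554.3 397.4  99.7]
paddle_pivot 0.57 [260.9 261. ] z0 [652.2  52.7] dep [527.9 186.7  98.9]
pencil 0.68 [332. 251.] z0 [ 534.4 -103.7] dep [ 534.  -103.1    0.4]
pencil 0.42 [412.  254.2] z0 [ 351.3 -214.7] dep [213.8 141.5 193.5]
screwdriver 0.6 [377.2 229. ] z0 [ 503.8 -305. ] dep [ 445.6 -187.    58.9]
chisel 0.54 [411.6 254.3] z0 [ 351.9 -213.5] dep [214.4 142.  193.4]
chisel 0.51 [170.5 302.6] z0 [685.4 313.6] dep [564.8 39
[... 338 characters left out ...]
204.7 237.1] z0 [551.6 297.8] dep [532.2 278.9 103.8]
box_in 0.6 [311.8 251.5] z0 [502.8  -7. ] dep [491.4  -6.3  72.4]
lid_hinge 0.95 [158.8 221.4] z0 [600.5 429.4] dep [599.7 428.4   3.4]
paddle_pivot 0.97 [233.1 241.7] z0 [536.4 216.9] dep [518.  203.4 103.1]
pencil 0.58 [346.1 242.7] z0 [ 525.9 -105.9] dep [ 523.9 -105.    11.7]
screwdriver 0.95 [411.1 245.3] z0 [ 514.  -292.1] dep [ 515.  -293.2   -5.9]
screwdriver 0.58 [233.7 241.5] z0 [536.9 215.2] dep [519.5 202.5  97.6]
masking_tape 0.83 [339.9 193.1] z0 [672.7 -93. ] dep [672.4 -92.9   1.2]
chisel 0.61 [384.1 305.5] z0 [ 344.4 -206.4] dep [ 343.5 -204.4   14.9]
block_plane 0.69 [279.9 180.5] z0 [714.4  80.8] dep [703.5  79.1  37.8]
```

View pics/top1.png

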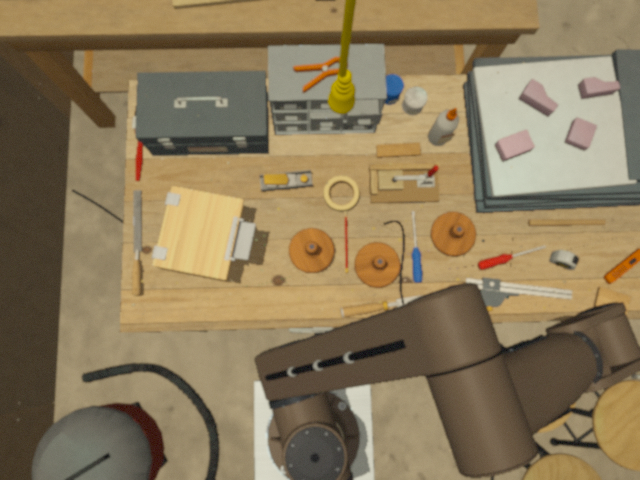

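View pics/scene1.png

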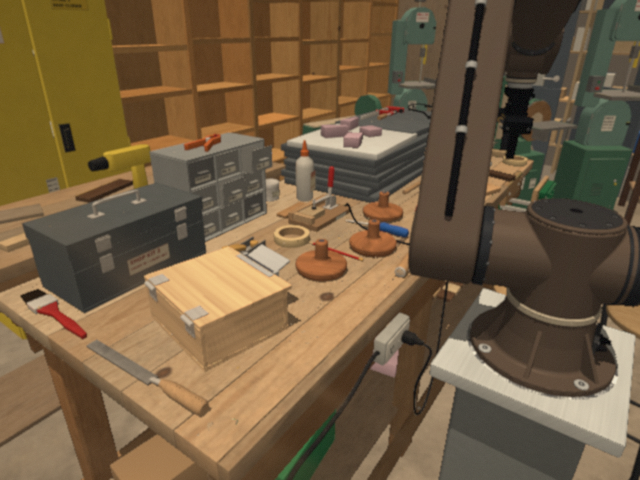

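The top view shows the bases at about (311,249), (377,264) and (453,233). The box lid is at (203,235) with its paddle at (241,241), facing the bases. Next I'll fit the bases and the box from depth.

```bash
cat >> h.py <<'E'
def cloud(c):
    K=np.array(c["intrinsics"]);T=np.array(c["camera_from_world"]);z=c["z_map"]
    v,u=np.mgrid[:480,:640]; p=np.linalg.inv(K)@np.stack([u.ravel(),v.ravel(),np.ones(u.size)])
    P=(np.array([[1],[-1],[-1]])*p*z.ravel()).T
    W=(P-T[:3,3])@T[:3,:3]; W[z.ravel()==0]=np.nan; return W.reshape(480,640,3)
E
python3 - <<'E'
from h import *
np.set_printoptions(precision=2,suppress=True)
s=state();print(s["tcp_rot"])
C={}
for cam in("top","scene"):
    c=imaging.read_camera(cam);W=cloud(c);C[cam]=(c,W)
    for g in [(500,-2),(455,-180),(530,-405)]:
        d=np.hypot(W[...,0]-g[0],W[...,1]-g[1])
        m=(d<95)&(W[...,2]>12)&(W[...,2]<33)
        st=(d<60)&(W[...,2]>60)&(W[...,2]<95)
        if m.sum()>20:
            (x,y),r=cv2.minEnclosingCircle(W[m][:,:2].astype(np.float32))
            print(cam,"disc",x,y,r,np.median(W[m][:,2]),"stem",W[st][:,:2].mean(0) if st.any() else None,st.sum(), np.percentile(W[st][:,2],95) if st.any() else None)
    m=(W[...,2]>92)&(W[...,2]<108)&(W[...,0]>380)&(W[...,0]<700)&(W[...,1]>170)&(W[...,1]<450)
    P=W[m];R=cv2.minAreaRect(P[:,:2].astype(np.float32));print(cam,"lid",R,cv2.boxPoints(R),np.median(P[:,2]))
    for n in ("paddle_edge","lid_hinge","paddle_pivot"):
        for q in mark_of(cam,n)[:2]: print(n,q, [at_z(c,q["uv"],z)[:2] for z in (90,95,110)])
c,W=C["top"]
cv2.imwrite("pics/crop1.png",cv2.resize(c["color"][170:300,140:270,::-1],None,fx=4.5,fy=4.5,interpolation=cv2.INTER_CUBIC))
E
```

```text
[3.14 0.   0.39]
top disc 505.3097839355469 -4.181080341339111 64.84777069091797 25.345301259429082 stem [504.19  -4.16] 110 84.71489316739635
top disc 456.0372314453125 -180.72525024414062 86.97988891601562 25.1684735152218 stem [ 459.09 -186.63] 116 84.58531223654505
top disc 529.4371948242188 -396.0635070800781 85.28588104248047 24.867591838952606 stem [ 542.63 -407.37] 122 84.5229248269079
top lid ((546.275146484375, 282.86187744140625), (247.30899047851562, 225.82962036132812), 77.947265625) [[410.03 185.51]
 [630.88 138.36]
 [682.52 380.21]
 [461.67 427.37]] 100.48238626840207
paddle_edge {'uv': [250.4, 239.7], 'confidence': 0.9} [array([524.76, 158.62]), array([523.85, 158.12]), array([521.14, 156.63])]
paddle_edge {'uv': [451.4, 231.3], 'confidence': 0.35} [array([ 535.25, -387.08]), array([ 534.31, -385.75]), array([ 531.49, -381.77])]
lid_hinge {'uv': [156.9, 227.5], 'confidence': 0.76} [array([564.08, 410.23]), array([563.05, 408.89]), array([559.94, 404.87])]
paddle_pivot {'uv': [238.0, 240.6], 'confidence': 0.57} [array([523.07, 191.97]), array([522.17, 191.36]), array([
[... 427 characters left out ...]
5541992188 -407.7001037597656 67.20956420898438 22.564105542384834 stem [ 539.05 -403.22] 74 78.21372103015972
scene lid ((544.1337280273438, 281.8573303222656), (248.3970184326172, 227.11268615722656), 77.69188690185547) [[406.71 184.72]
 [628.6  136.31]
 [681.56 378.99]
 [459.66 427.41]] 98.29219265811234
paddle_edge {'uv': [275.2, 253.9], 'confidence': 0.59} [array([535.37, 130.82]), array([529.13, 138.07]), array([510.4 , 159.83])]
lid_hinge {'uv': [244.2, 253.2], 'confidence': 0.16} [array([593.6 , 169.28]), array([586.73, 176.12]), array([566.1 , 196.62])]
paddle_pivot {'uv': [261.0, 263.7], 'confidence': 0.87} [array([530.89, 183.6 ]), array([524.7 , 190.28]), array([506.11, 210.31])]
```

View pics/crop1.png

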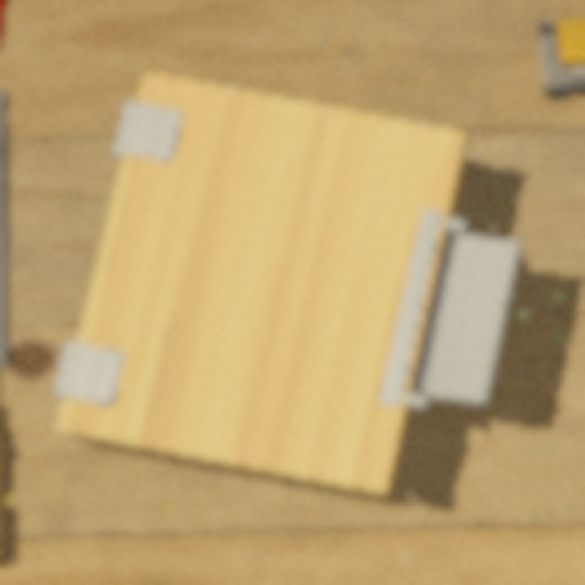

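The crop shows a closed lid with its hinges on the left and the paddle at about crop (470,320), facing the bases. Fits, in mm:

- **Bases:** (503.5,-3), (457,-186) and (540,-406).
- **Box:** about (551,310), with its x axis at 77.8°.
- **Paddle edge:** about (519,161).

I'll start the press tests with the far base.

Emit:
step_arm(increments=[{"slide":[0.298,-0.062,0.05]},{"slide":[0.298,-0.062,0.1]},{"slide":[0.298,-0.062,0.15]},{"slide":[0.298,-0.062,0.15]},{"slide":[0.298,-0.062,0.15]}], fingers=0)

```text
invalid input at $.increments[0]: expected keys slide, roll
```

Emit:
step_arm(increments=[{"slide":[0,0,0]},{"slide":[0,0,0]}])

```text
invalid input at $.increments[0]: expected keys slide, roll
```

Emit:
step_arm(increments=[{"slide":[0.298,-0.062,0.05],"roll":0},{"slide":[0.298,-0.062,0.1],"roll":0},{"slide":[0.298,-0.062,0.15],"roll":0},{"slide":[0.298,-0.062,0.15],"roll":0},{"slide":[0.298,-0.062,0.15],"roll":0}], fingers=0)

```text
t: 2.22
eef_pos: [471.3, -419.0, 80.7]
tcp_rot: [3.141, -0.0, 0.395]
ft_force: [0.9, -1.3, 0.7]
opening: 0.529
grip_force: 0.0
```

Emit:
step_arm(increments=[{"slide":[0,0,0],"roll":0}])

```text
t: 2.35
eef_pos: [471.6, -416.9, 78.9]
tcp_rot: [-3.138, 0.001, 0.399]
ft_force: [-0.5, -0.3, 0.8]
opening: 0.43
grip_force: 0.0
```

Emit:
step_arm(increments=[{"slide":[0.023,-0.002,0.03],"roll":0},{"slide":[0.023,-0.002,0.048],"roll":0},{"slide":[0.023,-0.002,0.048],"roll":0},{"slide":[0.023,-0.002,0.048],"roll":0}])

```text
t: 2.85
eef_pos: [490.0, -410.2, 34.5]
tcp_rot: [3.141, -0.0, 0.394]
ft_force: [0.2, 0.0, 0.3]
opening: 0.025
grip_force: 0.0
```

Emit:
step_arm(increments=[{"slide":[0,0,0.003],"roll":0},{"slide":[0,0,0.003],"roll":0}])

```text
t: 3.1
eef_pos: [490.2, -409.6, 30.9]
tcp_rot: [3.141, -0.0, 0.394]
ft_force: [-0.1, 0.5, -0.8]
opening: 0.005
grip_force: 0.0
```

Emit:
step_arm(increments=[{"slide":[0,0,0.002],"roll":0},{"slide":[0,0,0.002],"roll":0}])

```text
t: 3.35
eef_pos: [490.4, -409.2, 28.5]
tcp_rot: [-3.142, 0.0, 0.395]
ft_force: [0.3, -1.0, -0.2]
opening: 0.005
grip_force: 0.0
```

Emit:
step_arm(increments=[{"slide":[0,0,0.002],"roll":0},{"slide":[0,0,0.002],"roll":0}])

```text
t: 3.6
eef_pos: [490.4, -409.2, 26.3]
tcp_rot: [-3.141, 0.0, 0.395]
ft_force: [0.9, -0.2, 0.7]
opening: 0.004
grip_force: 0.0
```

Emit:
step_arm(increments=[{"slide":[0,0,0.0015],"roll":0},{"slide":[0,0,0.0015],"roll":0}])

```text
t: 3.85
eef_pos: [490.4, -409.3, 25.0]
tcp_rot: [3.142, 0.0, 0.395]
ft_force: [-1.4, -0.6, 1.8]
opening: 0.004
grip_force: 0.8
```

Emit:
step_arm(increments=[{"slide":[0,0,0.0015],"roll":0},{"slide":[0,0,0.0015],"roll":0}])

```text
t: 4.1
eef_pos: [490.1, -409.2, 23.6]
tcp_rot: [-3.141, 0.0, 0.395]
ft_force: [-3.6, -0.2, 4.1]
opening: 0.008
grip_force: 2.2
```

Emit:
step_arm(increments=[{"slide":[0,0,0.0015],"roll":0},{"slide":[0,0,0.0015],"roll":0}])

```text
t: 4.35
eef_pos: [490.1, -409.2, 22.0]
tcp_rot: [-3.141, 0.0, 0.395]
ft_force: [-5.1, 0.8, 5.2]
opening: 0.001
grip_force: 2.7
```

Emit:
step_arm(increments=[{"slide":[0,0,0.0015],"roll":0},{"slide":[0,0,0.0015],"roll":0}])

```text
t: 4.6
eef_pos: [490.2, -409.4, 21.0]
tcp_rot: [3.141, 0.0, 0.395]
ft_force: [-5.7, 1.1, 7.5]
opening: 0.005
grip_force: 4.3
```

```bash
cat >> h.py <<'E'
def tilt(g,cams=("top","scene")):
    for cam in cams:
        c=imaging.read_camera(cam);W=cloud(c);d=np.hypot(W[...,0]-g[0],W[...,1]-g[1])
        m=(d<60)&(d>30)&(W[...,2]>8)&(W[...,2]<40);P=W[m]
        for _ in range(4):
            A=np.c_[P[:,:2]-g,np.ones(len(P))];k=np.linalg.lstsq(A,P[:,2],rcond=None)[0]
            r=np.abs(P[:,2]-A@k);P=P[r<max(2.5,2*np.median(r))]
        print(cam,len(P),"slope x,y",k[:2].round(3),"z",k[2].round(1))
E
python3 - <<'E'
from h import *
tilt((540,-406)); s=state(); print(s["eef_pos"],s["ft_force"])
E
```

```text
top 203 slope x,y [ 0.097 -0.035] z 28.1
scene 243 slope x,y [ 0.138 -0.037] z 24.6
[ 490.24313403 -409.35923735   20.97051363] [-5.94819786  0.48615332  8.03154653]
```

The disc is tilted about 0.12–0.14 rad under the finger. I'll release and check that it swings back, with another base as reference.

Emit:
step_arm(increments=[{"slide":[0,0,-0.04],"roll":0},{"slide":[0,0,-0.09],"roll":0},{"slide":[0,0,-0.15],"roll":0},{"slide":[0,0,-0.18],"roll":0},{"slide":[0,0,-0.18],"roll":0}])

```text
t: 5.32
eef_pos: [491.4, -409.8, 202.9]
tcp_rot: [3.137, -0.002, 0.395]
ft_force: [0.2, 0.3, -0.9]
opening: 0.006
grip_force: 0.0
```

Run:
```python
from h import *
tilt((540,-406)); tilt((457,-186),("scene",)); s=state(); print(s["eef_pos"],s["tcp_rot"],s["ft_force"],s["joints"].round(2))
```

```text
top 302 slope x,y [ 0.008 -0.003] z 25.2
scene 243 slope x,y [ 0.016 -0.02 ] z 22.6
scene 407 slope x,y [ 0.013 -0.016] z 23.1
[ 490.19432977 -408.8848084   199.13039761] [-3.14007352e+00  5.15499036e-04  3.94825112e-01] [-0.15593501  0.36635916  0.39446124] [-0.8   0.53  1.54  0.    1.08  0.38]
```

Confirmed: the far base at (540,-406) rocks and swings back level, so it's the one to move. Next I'll take the height profile at the latch and move over the paddle.

```bash
cat >> h.py <<'E'
BO=np.array([551.2,310.3]);BX=np.array([.211,.9775]);BY=np.array([-.9775,.211])
def tobox(W): 
    d=W[...,:2]-BO; return np.stack([d@BX,d@BY,W[...,2]],-1)
def togo(box,z,yaw):
    s=state(); w=BO+box[0]*BX+box[1]*BY; d=w-s["eef_pos"][:2]; y=s["tcp_rot"][2];c,n=np.cos(y),np.sin(y)
    print("t",s["t"],"box now",tobox(s["eef_pos"]).round(1),"slide",(np.array([d[0]*c+d[1]*n,d[0]*n-d[1]*c,s["eef_pos"][2]-z])/1000).round(4),"roll",round((y-yaw+np.pi)%(2*np.pi)-np.pi,3),"F",s["ft_force"].round(1),"op",round(s["opening"],3))
E
python3 - <<'E'
from h import *
np.set_printoptions(precision=0,suppress=True,linewidth=200)
for cam in("top","scene"):
    B=tobox(cloud(imaging.read_camera(cam))).reshape(-1,3)
    for x in range(-160,-78,5):
        m=(abs(B[:,0]-x)<3)&(abs(B[:,1])<35)&(B[:,2]>70); 
        if m.any(): print(cam,x,m.sum(),np.percentile(B[m][:,2],[5,50,95]))
    m=(B[:,2]>101)&(B[:,2]<118)&(abs(B[:,0]+140)<20)&(abs(B[:,1])<80); print("y range",np.percentile(B[m][:,1],[2,98]),"x",np.percentile(B[m][:,0],[1,99]))
E
```

```text
top -160 30 [109. 112. 115.]
top -155 58 [108. 112. 116.]
top -150 57 [104. 109. 115.]
top -145 56 [105. 108. 113.]
top -140 54 [102. 106. 110.]
top -135 56 [ 99. 105. 110.]
top -130 56 [ 98. 103. 108.]
top -125 48 [ 96. 101. 107.]
top -120 58 [ 96.  99. 104.]
top -115 57 [ 93.  99. 105.]
top -110 64 [ 93.  99. 105.]
top -105 58 [ 97. 101. 106.]
top -100 52 [ 96. 102. 106.]
top -95 52 [ 95. 100. 106.]
top -90 56 [ 94.  99. 108.]
top -85 59 [ 95. 101. 108.]
top -80 56 [ 97. 100. 105.]
y range [-48.  48.] x [-159. -121.]
scene -160 22 [108. 110. 111.]
scene -155 53 [108. 109. 112.]
scene -150 61 [106. 108. 110.]
scene -145 63 [104. 106. 108.]
scene -140 58 [102. 104. 106.]
scene -135 61 [100. 102. 104.]
scene -130 55 [ 99. 101. 103.]
scene -125 65 [ 97.  99. 101.]
scene -120 49 [96. 98. 99.]
scene -115 38 [96. 97. 99.]
scene -110 31 [ 98.  99. 100.]
scene -105 46 [ 99. 100. 101.]
scene -100 55 [ 97. 100. 101.]
scene -95 53 [ 97.  98. 100.]
scene -90 47 [ 97.  98. 100.]
scene -85 46 [97. 98. 99.]
scene -80 53 [97. 98. 99.]
y range [-46.  50.] x [-160. -127.]
```

Emit:
step_arm(increments=[{"slide":[0.13,-0.267,-0.01],"roll":0},{"slide":[0.13,-0.267,-0.01],"roll":0},{"slide":[0.13,-0.267,-0.01],"roll":0},{"slide":[0.13,-0.267,-0.01],"roll":0},{"slide":[0.13,-0.267,-0.01],"roll":0}], fingers=0.55)

```text
t: 6.2
eef_pos: [507.3, -110.4, 209.8]
tcp_rot: [-3.141, 0.001, 0.396]
ft_force: [0.5, -0.3, -0.7]
opening: 0.474
grip_force: 0.0
```

Emit:
step_arm(increments=[{"slide":[0.13,-0.267,0],"roll":0.15},{"slide":[0.13,-0.267,0],"roll":0.3},{"slide":[0.13,-0.267,0],"roll":0.45},{"slide":[0.13,-0.267,0],"roll":0.61},{"slide":[0.13,-0.267,0],"roll":0.61}])

```text
t: 6.82
eef_pos: [524.6, 186.1, 209.5]
tcp_rot: [3.141, 0.001, -0.217]
ft_force: [-0.1, -0.2, 0.5]
opening: 0.55
grip_force: 0.0
```

Run:
```python
from h import *
togo((-130,0),200,-.2126)
```

```text
t 6.825 box now [-1.270e+02 -2.000e-01  2.095e+02] slide [-0.0002  0.003   0.0095] roll -0.004 F [-0.1 -0.2  0.5] op 0.55
```

Emit:
step_arm(increments=[{"slide":[0,0.013,0.03],"roll":0},{"slide":[0,0.013,0.06],"roll":0},{"slide":[0,0.013,0.09],"roll":0},{"slide":[0,0.013,0.1],"roll":0},{"slide":[0,0.013,0.1],"roll":0}])

```text
t: 7.45
eef_pos: [522.1, 170.9, 110.0]
tcp_rot: [3.141, 0.001, -0.215]
ft_force: [0.2, -0.1, 0.3]
opening: 0.548
grip_force: 0.0
```

Run:
```python
from h import *
togo((-140,0),104,-.2126)
c=imaging.read_camera("wrist");save(c,"w1.png")
c=imaging.read_camera("scene")
cv2.imwrite("pics/s2.png",cv2.resize(c["color"][180:300,190:350,::-1],None,fx=5,fy=5,interpolation=cv2.INTER_CUBIC))
```

```text
t 7.45 box now [-142.4   -1.   110. ] slide [-0.001  -0.0024  0.006 ] roll -0.003 F [ 0.2 -0.1  0.3] op 0.548
```

View pics/s2.png

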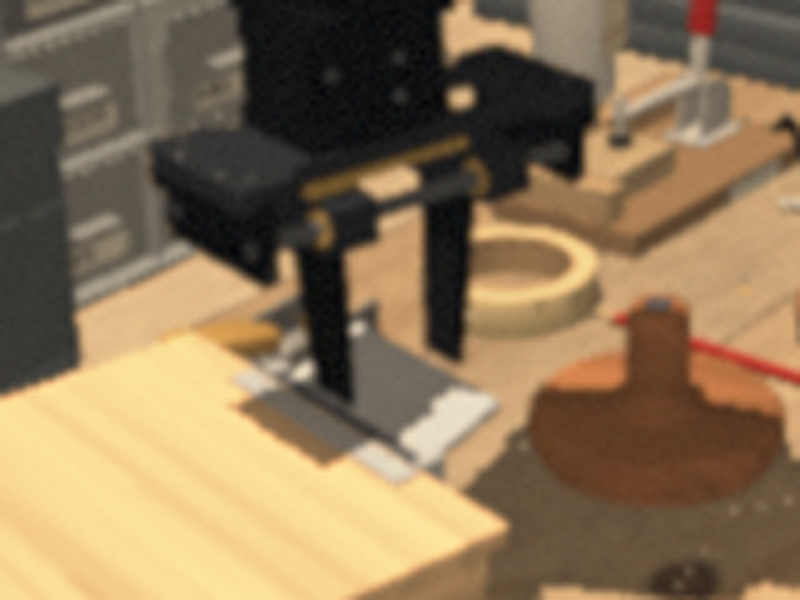

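View pics/w1.png

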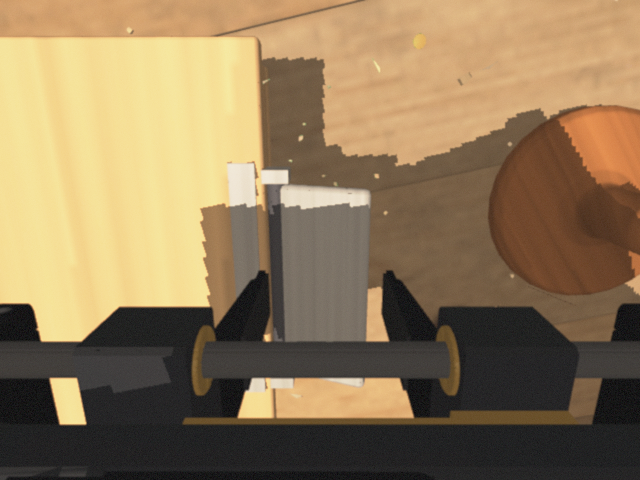

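The scene crop and wrist view agree: the outer finger (wrist px (385,272)) is about 7 mm outside the paddle edge (px 369), and the inner finger is above the pivot strip. I'll lower the fingers, press inward against the edge, then lift.

Emit:
step_arm(increments=[{"slide":[0,0,0.0065],"roll":0},{"slide":[0,0,0.0065],"roll":0}])

```text
t: 7.8
eef_pos: [522.1, 171.0, 104.0]
tcp_rot: [3.142, -0.0, -0.215]
ft_force: [-1.1, -0.2, -0.1]
opening: 0.554
grip_force: 0.0
```

Emit:
step_arm(increments=[{"slide":[0,-0.004,0],"roll":0},{"slide":[0,-0.008,0],"roll":0},{"slide":[0,-0.01,0],"roll":0}])

```text
t: 8.18
eef_pos: [523.5, 177.9, 104.1]
tcp_rot: [3.135, 0.002, -0.213]
ft_force: [-3.7, -34.1, 8.5]
opening: 0.555
grip_force: 16.9
```

Emit:
step_arm(increments=[{"slide":[0,-0.001,-0.003],"roll":0},{"slide":[0,-0.0025,-0.006],"roll":0},{"slide":[0,-0.004,-0.009],"roll":0},{"slide":[0,-0.0055,-0.012],"roll":0}])

```text
t: 8.68
eef_pos: [525.0, 183.6, 116.6]
tcp_rot: [3.137, 0.001, -0.214]
ft_force: [-2.4, -20.0, 9.5]
opening: 0.55
grip_force: 10.1
```

Run:
```python
from h import *
togo((-140,0),104,-.2126)
c=imaging.read_camera("scene")
B=tobox(cloud(c)).reshape(-1,3)
for x in range(-165,-100,5):
    m=(abs(B[:,0]-x)<3)&(B[:,1]<-15)&(B[:,1]>-45)&(B[:,2]>80)&(B[:,2]<150)
    if m.any(): print(x,m.sum(),np.percentile(B[m][:,2],[5,50,95]).round(0))
```

```text
t 8.675 box now [-129.4   -1.1  116.6] slide [-0.0011  0.0106  0.0126] roll -0.002 F [ -2.4 -20.    9.5] op 0.55
-155 3 [121. 122. 123.]
-150 23 [118. 121. 123.]
-145 33 [114. 118. 121.]
-140 35 [111. 113. 117.]
-135 24 [107. 109. 112.]
-130 18 [104. 106. 108.]
-125 12 [100. 103. 105.]
-120 5 [95. 97. 99.]
-115 10 [95. 96. 98.]
-110 13 [ 99.  99. 100.]
-105 16 [ 98. 100. 101.]
```

The paddle is lifting: its edge went from 110 to 121 mm and the slope is about 37°. I'll carry on through the stop and into the lid arc.

Emit:
step_arm(increments=[{"slide":[0,-0.002,-0.004],"roll":0},{"slide":[0,-0.004,-0.008],"roll":0},{"slide":[0,-0.0055,-0.012],"roll":0}])

```text
t: 9.1
eef_pos: [525.9, 188.6, 127.7]
tcp_rot: [3.136, 0.002, -0.214]
ft_force: [-1.6, -26.3, 0.9]
opening: 0.55
grip_force: 13.1
```

Emit:
step_arm(increments=[{"slide":[0,-0.001,-0.004],"roll":0},{"slide":[0,-0.002,-0.008],"roll":0},{"slide":[0,-0.003,-0.012],"roll":0}])

```text
t: 9.48
eef_pos: [526.4, 191.0, 139.7]
tcp_rot: [3.135, 0.002, -0.214]
ft_force: [-2.1, -26.5, 2.8]
opening: 0.549
grip_force: 13.4
```

```bash
cat >> h.py <<'E'
def prof(lo,hi,y0=-45,y1=-15,zmax=400,step=10):
    c=imaging.read_camera("scene");B=tobox(cloud(c)).reshape(-1,3)
    for x in range(lo,hi,step):
        m=(abs(B[:,0]-x)<step*.6)&(B[:,1]<y1)&(B[:,1]>y0)&(B[:,2]>80)&(B[:,2]<zmax)
        if m.any(): print(x,m.sum(),np.percentile(B[m][:,2],[5,50,95]).round(0))
    return c
E
python3 - <<'E'
from h import *
togo((-140,0),104,-.2126)
prof(-165,-70,zmax=200)
print("lid far side");prof(-110,90,-105,-60,200,25)
E
```

```text
t 9.475 box now [-121.8   -1.   139.7] slide [-0.0009  0.0182  0.0357] roll -0.001 F [ -2.1 -26.5   2.8] op 0.549
-145 35 [137. 142. 145.]
-135 80 [127. 134. 141.]
-125 58 [116. 124. 129.]
-115 31 [111. 113. 116.]
-105 38 [112. 114. 115.]
-95 41 [110. 112. 114.]
-85 43 [110. 111. 113.]
-75 45 [109. 111. 112.]
lid far side
-110 73 [111. 113. 114.]
-85 139 [110. 112. 113.]
-60 147 [108. 109. 112.]
-35 153 [106. 108. 109.]
-10 158 [104. 106. 107.]
15 166 [102. 104. 106.]
40 173 [100. 102. 103.]
65 167 [ 99. 101. 102.]
```

The lid is at about 0.07 rad and following, so I'll continue along the arc.

Emit:
step_arm(increments=[{"slide":[0,-0.0023,-0.0094],"roll":0},{"slide":[0,-0.005,-0.0187],"roll":0},{"slide":[0,-0.0081,-0.0279],"roll":0},{"slide":[0,-0.0115,-0.037],"roll":0},{"slide":[0,-0.0152,-0.0459],"roll":0}])

```text
t: 10.2
eef_pos: [529.9, 206.2, 186.3]
tcp_rot: [3.135, 0.001, -0.214]
ft_force: [-3.2, -22.9, 7.1]
opening: 0.556
grip_force: 11.3
```

Emit:
step_arm(increments=[{"slide":[0,-0.005,-0.01],"roll":0},{"slide":[0,-0.01,-0.019],"roll":0},{"slide":[0,-0.014,-0.027],"roll":0},{"slide":[0,-0.019,-0.035],"roll":0},{"slide":[0,-0.024,-0.042],"roll":0}])

```text
t: 10.82
eef_pos: [535.3, 230.2, 228.8]
tcp_rot: [3.136, -0.0, -0.215]
ft_force: [-4.0, -19.0, 9.3]
opening: 0.554
grip_force: 9.5
```

Run:
```python
from h import *
togo((-140,0),104,-.2126)
c=prof(-165,-50,zmax=240)
print("lid far side");prof(-110,90,-105,-60,250,25)
```

```text
t 10.825 box now [-81.7  -1.4 228.8] slide [-0.0012  0.0583  0.1248] roll -0.002 F [ -4.  -19.    9.3] op 0.554
-105 61 [218. 226. 232.]
-95 163 [191. 207. 225.]
-85 53 [188. 190. 194.]
-75 62 [181. 186. 189.]
-65 60 [175. 179. 182.]
-55 62 [171. 174. 177.]
lid far side
-85 97 [182. 186. 190.]
-60 199 [170. 177. 185.]
-35 213 [156. 164. 171.]
-10 209 [143. 150. 158.]
15 216 [130. 137. 145.]
40 222 [117. 124. 131.]
65 220 [104. 111. 118.]
```

Emit:
step_arm(increments=[{"slide":[0,-0.009,-0.0116],"roll":0},{"slide":[0,-0.018,-0.0228],"roll":0},{"slide":[0,-0.0285,-0.0333],"roll":0},{"slide":[0,-0.0395,-0.0431],"roll":0},{"slide":[0,-0.0515,-0.0519],"roll":0}])

```text
t: 11.55
eef_pos: [546.8, 281.7, 281.5]
tcp_rot: [3.139, -0.002, -0.215]
ft_force: [-2.7, -10.9, 10.8]
opening: 0.551
grip_force: 6.1
```

Run:
```python
from h import *
togo((-140,0),104,-.2126)
c=prof(-165,50,zmax=340)
print("lid far side");prof(-110,90,-105,-60,300,25)
```

```text
t 11.55 box now [-28.9  -1.8 281.5] slide [-0.0014  0.1111  0.1775] roll -0.003 F [ -2.7 -10.9  10.8] op 0.551
-105 11 [87. 87. 88.]
-95 29 [81. 87. 89.]
-55 166 [240. 260. 283.]
-45 224 [235. 257. 281.]
-35 89 [221. 228. 235.]
-25 82 [211. 216. 222.]
-15 83 [200. 206. 212.]
-5 83 [190. 196. 202.]
5 84 [181. 186. 192.]
15 83 [169. 175. 181.]
25 89 [159. 165. 171.]
35 85 [149. 155. 161.]
45 85 [138. 145. 150.]
lid far side
-60 5 [237. 239. 239.]
-35 225 [214. 227. 238.]
-10 281 [188. 203. 218.]
15 288 [163. 177. 191.]
40 290 [136. 150. 164.]
65 276 [112. 125. 138.]
```

The lid is at about 0.80 rad with the paddle plate vertical. I'll lower the fingers so they straddle the lid's front edge, then keep pushing with the outer finger.

Emit:
step_arm(increments=[{"slide":[0,0.014,0],"roll":0},{"slide":[0,0.014,0.02],"roll":0},{"slide":[0,0.014,0.04],"roll":0},{"slide":[0,0.014,0.06],"roll":0}])

```text
t: 12.15
eef_pos: [543.5, 268.4, 219.4]
tcp_rot: [3.141, -0.0, -0.216]
ft_force: [-0.3, -4.1, 6.2]
opening: 0.551
grip_force: 3.6
```

Emit:
step_arm(increments=[{"slide":[0,-0.015,-0.002],"roll":0},{"slide":[0,-0.03,-0.006],"roll":0},{"slide":[0,-0.045,-0.012],"roll":0},{"slide":[0,-0.06,-0.019],"roll":0}])

```text
t: 12.65
eef_pos: [556.5, 327.2, 239.1]
tcp_rot: [3.141, 0.0, -0.216]
ft_force: [0.0, -4.4, 3.5]
opening: 0.55
grip_force: 2.3
```

Run:
```python
from h import *
togo((143,0),266,-.2126)
print("lid far side");c=prof(-110,120,-105,-60,350,20)
cv2.imwrite("pics/s3.png",cv2.resize(c["color"][100:340,110:350,::-1],None,fx=2.5,fy=2.5,interpolation=cv2.INTER_CUBIC))
```

```text
t 12.65 box now [ 17.7  -1.6 239.1] slide [-0.002  -0.1253 -0.0269] roll -0.003 F [ 0.  -4.4  3.5] op 0.55
lid far side
-110 21 [87. 88. 89.]
-90 50 [81. 87. 89.]
-10 6 [268. 269. 269.]
10 67 [233. 261. 269.]
30 275 [195. 213. 234.]
50 326 [158. 178. 200.]
70 308 [121. 141. 162.]
90 221 [ 93. 109. 123.]
```

View pics/s3.png

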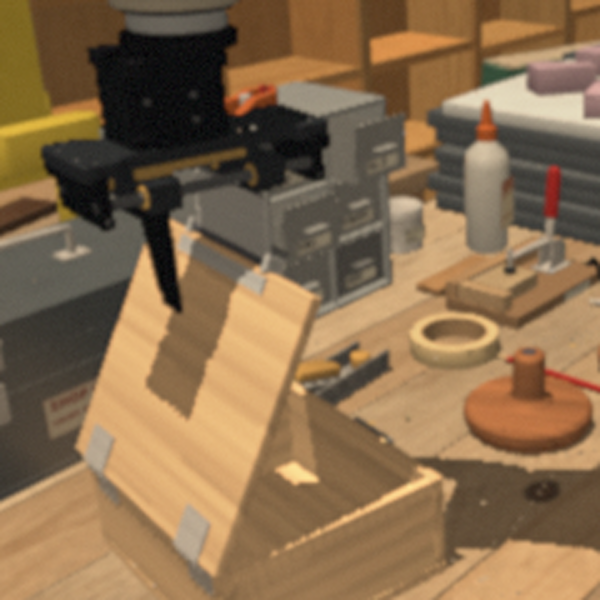

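The crop shows the lid at about 60°, straddled by the fingers, with the box interior empty. I'll push on past upright.

Emit:
step_arm(increments=[{"slide":[0,-0.018,-0.01],"roll":0},{"slide":[0,-0.037,-0.018],"roll":0},{"slide":[0,-0.055,-0.024],"roll":0},{"slide":[0,-0.073,-0.027],"roll":0},{"slide":[0,-0.09,-0.029],"roll":0}])

```text
t: 13.32
eef_pos: [575.5, 415.5, 267.0]
tcp_rot: [3.14, 0.001, -0.215]
ft_force: [-0.1, -2.4, -1.9]
opening: 0.544
grip_force: 1.1
```

Emit:
step_arm(increments=[{"slide":[0,-0.015,0],"roll":0},{"slide":[0,-0.03,0.001],"roll":0},{"slide":[0,-0.042,0.002],"roll":0},{"slide":[0,-0.042,0.002],"roll":0}])

```text
t: 13.82
eef_pos: [584.8, 457.8, 265.4]
tcp_rot: [-3.141, -0.0, -0.214]
ft_force: [-0.8, -0.8, 1.1]
opening: 0.549
grip_force: 0.0
```

Run:
```python
from h import *
togo((143,0),266,-.2126)
c=imaging.read_camera("top");B=tobox(cloud(c)).reshape(-1,3)
for z in range(100,300,25):
    m=(abs(B[:,2]-z)<13)&(abs(B[:,1])<115)&(B[:,0]>-20)&(B[:,0]<200)
    if m.any(): print("top",z,m.sum(),np.percentile(B[m][:,0],[5,50,95]).round())
c=imaging.read_camera("scene");B=tobox(cloud(c)).reshape(-1,3)
for z in range(100,340,25):
    m=(abs(B[:,2]-z)<13)&(B[:,1]<-60)&(B[:,1]>-105)&(B[:,0]>-20)&(B[:,0]<200)
    if m.any(): print("scene",z,m.sum(),np.percentile(B[m][:,0],[5,50,95]).round())
```

```text
t 13.825 box now [151.3  -1.7 265.4] slide [-0.0017  0.0083 -0.0006] roll -0.002 F [-0.8 -0.8  1.1] op 0.549
top 100 642 [-5. 85. 93.]
top 125 313 [ 92.  96. 100.]
top 150 322 [ 98. 102. 105.]
top 175 328 [103. 108. 111.]
top 200 309 [110. 113. 117.]
top 225 138 [114. 118. 122.]
top 250 117 [121. 125. 128.]
top 275 185 [127. 132. 140.]
scene 100 77 [-11.  99. 102.]
scene 125 63 [102. 104. 107.]
scene 150 59 [108. 110. 113.]
scene 175 63 [113. 116. 118.]
scene 200 64 [119. 122. 124.]
scene 225 74 [125. 127. 130.]
scene 250 75 [130. 133. 136.]
scene 275 63 [135. 138. 140.]
```

The lid now leans back at about 1.8 rad. I'll withdraw upwards and head for the rocking base.

Emit:
step_arm(increments=[{"slide":[0,0,-0.05],"roll":0},{"slide":[0,0,-0.1],"roll":0},{"slide":[0,0.05,-0.1],"roll":-0.15},{"slide":[0,0.11,-0.1],"roll":-0.3},{"slide":[0,0.17,-0.1],"roll":-0.45}], fingers=0.7)

```text
t: 14.55
eef_pos: [547.7, 289.0, 366.2]
tcp_rot: [-3.141, -0.001, 0.24]
ft_force: [0.7, 0.0, 0.4]
opening: 0.698
grip_force: 0.0
```

```bash
cat >> h.py <<'E'
def tow(x,y,z,yaw):
    d=np.array([x,y])-BO; togo((d@BX,d@BY),z,yaw)
E
python3 - <<'E'
from h import *
tow(539,-405,150,1.358); print(state()["tcp_rot"])
B=tobox(cloud(imaging.read_camera("scene"))).reshape(-1,3)
m=(B[:,2]>200)&(abs(B[:,1]+80)<25)&(B[:,0]>80)&(B[:,0]<200)&(B[:,2]<285)
k=np.polyfit(B[m][:,2],B[m][:,0],1);print("lid slope",k)
E
```

```text
t 14.55 box now [-21.6  -1.1 366.2] slide [-0.1733  0.6721  0.2162] roll -1.118 F [0.7 0.  0.4] op 0.698
[-3.14147578e+00 -1.22799269e-03  2.39884221e-01]
lid slope [ 0.21795412 78.49772294]
```

Emit:
step_arm(increments=[{"slide":[-0.075,0.29,0.02],"roll":0},{"slide":[-0.075,0.29,0.04],"roll":0},{"slide":[-0.075,0.29,0.05],"roll":0},{"slide":[-0.075,0.29,0.05],"roll":0},{"slide":[-0.075,0.29,0.05],"roll":0}])

```text
t: 15.22
eef_pos: [542.5, -10.9, 316.0]
tcp_rot: [3.141, -0.001, 0.234]
ft_force: [0.7, 0.5, -0.1]
opening: 0.702
grip_force: 0.0
```

Emit:
step_arm(increments=[{"slide":[-0.075,0.29,0.02],"roll":-0.18},{"slide":[-0.075,0.29,0.05],"roll":-0.36},{"slide":[-0.075,0.29,0.07],"roll":-0.54},{"slide":[-0.075,0.29,0.09],"roll":-0.72},{"slide":[-0.075,0.29,0.1],"roll":-0.9}])

```text
t: 15.85
eef_pos: [537.7, -293.9, 226.0]
tcp_rot: [3.139, 0.0, 1.137]
ft_force: [1.1, 0.0, 0.4]
opening: 0.7
grip_force: 0.0
```

Run:
```python
from h import *
tow(539,-405,160,1.358)
```

```text
t 15.85 box now [-593.4 -114.2  226. ] slide [-0.1003  0.048   0.066 ] roll -0.221 F [1.1 0.  0.4] op 0.7
```

Emit:
step_arm(increments=[{"slide":[-0.05,0.024,0.03],"roll":-0.15},{"slide":[-0.1,0.048,0.066],"roll":-0.22},{"slide":[-0.1,0.048,0.066],"roll":-0.22},{"slide":[-0.1,0.048,0.066],"roll":-0.22}])

```text
t: 16.35
eef_pos: [538.6, -402.5, 160.0]
tcp_rot: [3.141, -0.0, 1.35]
ft_force: [-0.5, 0.8, 0.6]
opening: 0.699
grip_force: 0.0
```

Run:
```python
from h import *
c=imaging.read_camera("wrist");save(c,"w2.png");W=cloud(c)
d=np.hypot(W[...,0]-540,W[...,1]+406)
for lo,hi,n in((68,90,"stemtop"),(18,30,"disc")):
    m=(d<75)&(W[...,2]>lo)&(W[...,2]<hi)
    if m.sum()>30:
        (x,y),r=cv2.minEnclosingCircle(W[m][:,:2].astype(np.float32)); print(n,m.sum(),x,y,r,np.median(W[m][:,2]),W[m].mean(0))
print([ (q["uv"],round(q["confidence"],2),at_z(c,q["uv"],0)) for q in mark_of("wrist","base_a")])
tow(540,-405.5,44,1.358)
```

```text
stemtop 1754 545.391845703125 -412.2621154785156 16.116657257080078 79.19716171336242 [ 545.91766445 -410.21630546   78.46691579]
disc 16570 545.6054077148438 -412.5220031738281 64.90552520751953 24.89104355055006 [ 546.63263397 -406.35502037   24.78892889]
[([337.2, 222.9], 0.57, array([ 547.13312371, -412.62374391,    0.        ]))]
t 16.45 box now [-698.5 -138.5  161.1] slide [-0.0035  0.0016  0.1171] roll -0.006 F [ 0.1  0.9 -0.3] op 0.698
```

View pics/w2.png

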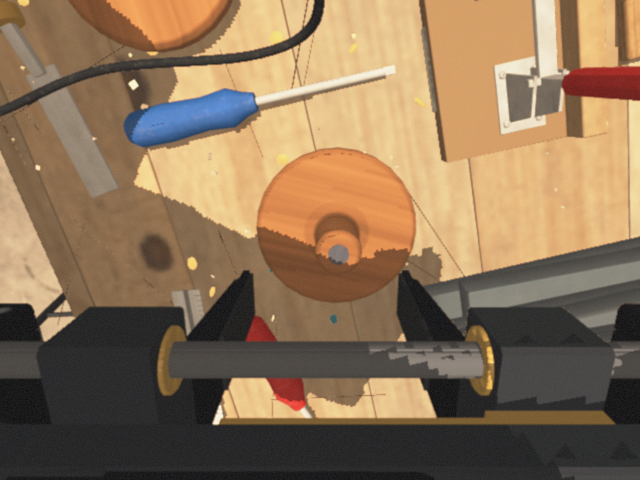

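The wrist view puts the stem top at about (338,250) px, between the fingertips at (248,275) and (402,275). That gives the axis at (545,-412), so I'll shift there, go down and grip.

Emit:
step_arm(increments=[{"slide":[-0.008,0.009,0.03],"roll":0},{"slide":[-0.008,0.009,0.065],"roll":0},{"slide":[-0.008,0.009,0.095],"roll":0},{"slide":[-0.008,0.009,0.117],"roll":0},{"slide":[-0.008,0.009,0.117],"roll":0}])

```text
t: 17.08
eef_pos: [546.0, -410.9, 42.6]
tcp_rot: [-3.141, -0.001, 1.353]
ft_force: [0.0, 0.0, -0.6]
opening: 0.696
grip_force: 0.0
```

Emit:
step_arm(increments=[{"slide":[0,0,0],"roll":0},{"slide":[0,0,0],"roll":0},{"slide":[0,0,0],"roll":0}], fingers=0.2)

```text
t: 17.45
eef_pos: [546.1, -412.4, 43.7]
tcp_rot: [3.14, 0.001, 1.352]
ft_force: [0.2, 0.4, -0.0]
opening: 0.44
grip_force: 0.0
```

Emit:
step_arm(increments=[{"slide":[0,0,0],"roll":0},{"slide":[0,0,0],"roll":0},{"slide":[0,0,0],"roll":0}])

```text
t: 17.82
eef_pos: [545.8, -412.4, 43.1]
tcp_rot: [3.141, 0.0, 1.351]
ft_force: [-1.4, 1.2, 4.2]
opening: 0.328
grip_force: 30.0
```

Gripped: the opening is 31 mm and the force 30 N. I'll lift, and check the box's position from its open rim.

Emit:
step_arm(increments=[{"slide":[0,0,-0.02],"roll":0},{"slide":[0,0,-0.05],"roll":0},{"slide":[0,0,-0.09],"roll":0},{"slide":[0,0,-0.13],"roll":0},{"slide":[0,0,-0.16],"roll":0}])

```text
t: 18.45
eef_pos: [545.8, -412.2, 205.7]
tcp_rot: [3.14, 0.001, 1.352]
ft_force: [0.3, -0.5, -3.5]
opening: 0.334
grip_force: 30.0
```

Run:
```python
from h import *
for cam in ("top","scene"):
    c=imaging.read_camera(cam);W=cloud(c);B=tobox(W).reshape(-1,3)
    m=(B[:,2]>84)&(B[:,2]<96)&(abs(B[:,0])<120)&(abs(B[:,1])<135)&(B[:,0]<75)
    P=B[m];R=cv2.minAreaRect(P[:,:2].astype(np.float32));print(cam,m.sum(),"rim",R,np.percentile(P,[1,50,99],axis=0).round(1).tolist())
    f=(B[:,2]>3)&(B[:,2]<18)&(abs(B[:,0])<85)&(abs(B[:,1])<98);print("floor",f.sum(),np.median(B[f][:,2]),np.percentile(B[f][:,:2],[2,98],axis=0).round(1).tolist())
    print([(q["uv"],round(q["confidence"],2),tobox(at_z(c,q["uv"],9)).round(1)) for q in mark_of(cam,"box_in")[:2]])
c=imaging.read_camera("scene");cv2.imwrite("pics/s4.png",c["color"][:,:,::-1])
tow(BO[0],BO[1],200,1.358)
s=state();print(s["eef_pos"],s["grip_force"])
```

```text
top 705 rim ((-20.890365600585938, -0.59759521484375), (191.24560546875, 221.1343536376953), 0.08387243002653122) [[-111.8, -110.4, 84.3], [-67.5, 2.2, 89.9], [71.8, 109.3, 95.6]]
floor 3541 9.561287742530535 [[-75.7, -93.7], [78.2, 89.5]]
[([199.7, 235.4], 0.76, array([ 0.9, -3.9,  9. ]))]
scene 907 rim ((-15.737533569335938, -0.08271026611328125), (222.9906768798828, 179.0872802734375), 89.4609146118164) [[-103.0, -109.1, 84.2], [-53.8, 82.7, 87.8], [71.6, 111.0, 90.2]]
floor 1281 7.15060029147324 [[-82.1, -95.3], [24.6, -2.7]]
[([217.9, 320.1], 0.63, array([-6.2,  5.7,  9. ]))]
t 18.7 box now [-707.1 -146.6  201.7] slide [ 0.7061 -0.1513  0.0017] roll -0.006 F [ 0.3 -0.8 -3.5] op 0.331
[ 545.3482684  -411.77769108  201.68583889] 29.95964616537094
```

View pics/s4.png

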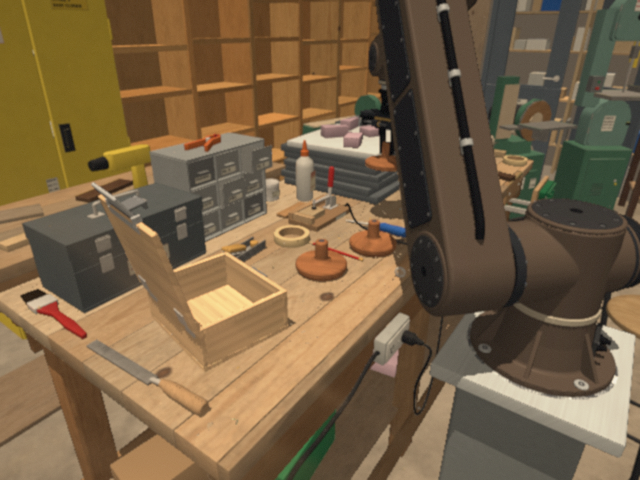

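The scene shows the base held in the gripper at about (385,162), the lid leaning back, the box empty and the tools in place. I'll carry the base over the box.

Emit:
step_arm(increments=[{"slide":[0.04,-0.009,0],"roll":0},{"slide":[0.09,-0.019,0],"roll":0},{"slide":[0.14,-0.03,0],"roll":0},{"slide":[0.195,-0.042,0],"roll":0},{"slide":[0.25,-0.054,0],"roll":0}])

```text
t: 19.32
eef_pos: [546.7, -154.6, 201.2]
tcp_rot: [-3.139, -0.0, 1.351]
ft_force: [0.5, -0.6, -2.4]
opening: 0.335
grip_force: 30.0
```

Emit:
step_arm(increments=[{"slide":[0.055,-0.012,0],"roll":0},{"slide":[0.11,-0.024,0],"roll":0},{"slide":[0.165,-0.036,0],"roll":0},{"slide":[0.22,-0.047,0],"roll":0},{"slide":[0.265,-0.057,0],"roll":0}])

```text
t: 19.95
eef_pos: [548.6, 116.6, 201.2]
tcp_rot: [-3.139, 0.001, 1.352]
ft_force: [0.8, -0.3, -3.1]
opening: 0.333
grip_force: 30.0
```

Emit:
step_arm(increments=[{"slide":[0.05,-0.011,0],"roll":0},{"slide":[0.1,-0.021,0],"roll":0},{"slide":[0.145,-0.031,0],"roll":0},{"slide":[0.175,-0.038,0],"roll":0},{"slide":[0.175,-0.038,0],"roll":0}])

```text
t: 20.58
eef_pos: [549.5, 295.3, 200.8]
tcp_rot: [-3.139, 0.002, 1.354]
ft_force: [0.6, -0.8, -3.5]
opening: 0.33
grip_force: 30.0
```

Run:
```python
from h import *
tow(549.9,304.4,54,1.358);s=state();print(s["eef_pos"],s["grip_force"],s["joints"].round(2))
```

```text
t 20.575 box now [-15.   -1.5 200.8] slide [ 0.009  -0.0015  0.1468] roll -0.004 F [ 0.6 -0.8 -3.5] op 0.33
[549.46959883 295.28663112 200.76314132] 29.95972752571106 [0.39 0.5  1.58 0.   1.06 0.6 ]
```

Emit:
step_arm(increments=[{"slide":[0.006,-0.001,0.02],"roll":0},{"slide":[0.009,-0.001,0.055],"roll":0},{"slide":[0.009,-0.001,0.09],"roll":0},{"slide":[0.009,-0.001,0.12],"roll":0},{"slide":[0.009,-0.001,0.14],"roll":0}])

```text
t: 21.2
eef_pos: [550.6, 301.2, 60.2]
tcp_rot: [-3.139, 0.002, 1.351]
ft_force: [1.0, 0.1, -2.4]
opening: 0.334
grip_force: 30.0
```

Emit:
step_arm(increments=[{"slide":[0,0,0.002],"roll":0},{"slide":[0,0,0.004],"roll":0},{"slide":[0,0,0.004],"roll":0}])

```text
t: 21.58
eef_pos: [551.7, 302.5, 59.4]
tcp_rot: [3.141, -0.0, 1.351]
ft_force: [0.3, 0.9, -2.4]
opening: 0.335
grip_force: 30.0
```

Emit:
step_arm(increments=[{"slide":[0,0,0.002],"roll":0},{"slide":[0,0,0.004],"roll":0},{"slide":[0,0,0.004],"roll":0}])

```text
t: 21.95
eef_pos: [551.3, 302.7, 54.6]
tcp_rot: [-3.142, 0.0, 1.352]
ft_force: [-0.1, -0.5, -1.7]
opening: 0.333
grip_force: 30.0
```

Emit:
step_arm(increments=[{"slide":[0,0,0.0015],"roll":0},{"slide":[0,0,0.0015],"roll":0}])

```text
t: 22.2
eef_pos: [551.4, 302.6, 53.1]
tcp_rot: [-3.142, 0.0, 1.352]
ft_force: [-1.6, 0.8, -3.4]
opening: 0.333
grip_force: 30.0
```

Emit:
step_arm(increments=[{"slide":[0,0,0.001],"roll":0},{"slide":[0,0,0.001],"roll":0}])

```text
t: 22.45
eef_pos: [551.4, 302.6, 52.2]
tcp_rot: [3.142, 0.0, 1.352]
ft_force: [-0.5, 0.5, -2.8]
opening: 0.335
grip_force: 30.0
```

Emit:
step_arm(increments=[{"slide":[0,0,0.001],"roll":0},{"slide":[0,0,0.001],"roll":0}])

```text
t: 22.7
eef_pos: [551.5, 302.7, 52.1]
tcp_rot: [3.141, -0.0, 1.352]
ft_force: [-2.5, -0.6, 6.3]
opening: 0.33
grip_force: 30.0
```

Contact: Fz is +6 N at z 52.1, as predicted. I'll open the fingers and withdraw upwards.

Emit:
step_arm(increments=[{"slide":[0,0,0],"roll":0},{"slide":[0,0,0],"roll":0},{"slide":[0,0,0],"roll":0},{"slide":[0,0,0],"roll":0}], fingers=0.7)

```text
t: 23.2
eef_pos: [551.5, 302.6, 51.2]
tcp_rot: [3.142, 0.0, 1.352]
ft_force: [0.2, -0.4, 0.5]
opening: 0.678
grip_force: 0.0
```

Emit:
step_arm(increments=[{"slide":[0,0,-0.02],"roll":0},{"slide":[0,0,-0.06],"roll":0},{"slide":[0,0,-0.12],"roll":0},{"slide":[0,0,-0.18],"roll":0},{"slide":[-0.03,0,-0.2],"roll":0}])

```text
t: 23.82
eef_pos: [545.7, 274.4, 254.9]
tcp_rot: [3.137, -0.003, 1.353]
ft_force: [0.2, -0.4, -0.3]
opening: 0.702
grip_force: 0.0
```

Emit:
step_arm(increments=[{"slide":[-0.06,0,-0.02],"roll":0},{"slide":[-0.12,0,-0.02],"roll":0},{"slide":[-0.18,0,-0.02],"roll":0},{"slide":[-0.24,0,-0.02],"roll":0},{"slide":[-0.28,0,-0.02],"roll":0}])

```text
t: 24.45
eef_pos: [483.2, -2.0, 271.5]
tcp_rot: [3.141, 0.0, 1.35]
ft_force: [-0.7, 0.4, 0.4]
opening: 0.702
grip_force: 0.0
```

Emit:
step_arm(increments=[{"slide":[0,0,0],"roll":0},{"slide":[0,0,0],"roll":0}])

```text
t: 24.7
eef_pos: [484.1, 0.3, 271.3]
tcp_rot: [3.141, -0.0, 1.351]
ft_force: [-0.1, 0.0, -0.0]
opening: 0.706
grip_force: 0.0
```

Run:
```python
from h import *
c=imaging.read_camera("scene");save(c,"s5.png");W=cloud(c)
w=BO-6*BX; 
t=imaging.read_camera("top");T=cloud(t)
d=np.hypot(T[...,0]-551,T[...,1]-303);m=(d<58)&(d>30)&(T[...,2]>20)&(T[...,2]<50);P=T[m]
k=np.linalg.lstsq(np.c_[P[:,:2]-[551,303],np.ones(len(P))],P[:,2],rcond=None)[0];print("disc tilt",k.round(3))
for g in [(503.5,-3),(457.3,-186)]: tilt(g,("scene",))
s=state();print(s["t"],s["eef_pos"],s["ft_force"])
```

```text
disc tilt [-0.0000e+00  5.0000e-03  3.4748e+01]
scene 587 slope x,y [ 0.003 -0.007] z 23.3
scene 421 slope x,y [ 0.004 -0.009] z 23.2
24.9 [484.15647328   0.96127844 271.16952336] [-0.68169059 -0.56177508  0.29114324]
```

View pics/s5.png

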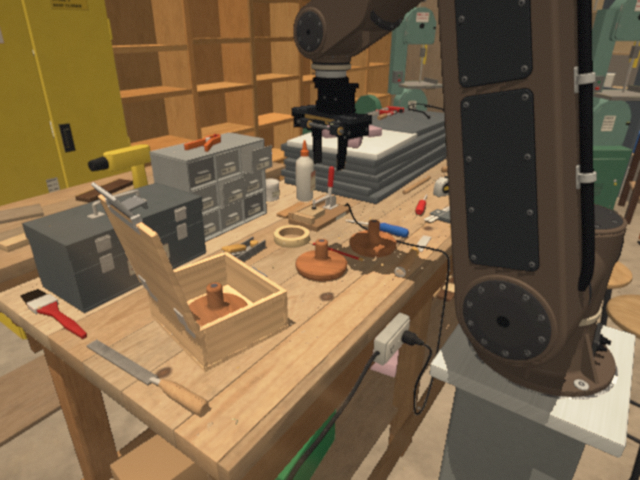

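The base stands level in the box at about (215,305), the lid is open, the other two bases are in place and the arm is clear. Handing in.

```bash
python3 -c "
from cell import env
print(env.job_done())"
```

```text
the job is handed in; nothing more can be done
None
```

I found the rocking base (the one farthest to the robot's right) on the first press, so I did not press the other two; it now stands upright in the box with the lid leaning back at about 1.8 rad, and I handed the job in at about 25 s.

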